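# Put the microscope optics away in their storage pots

### The arm

A 6-joint arm with a two-finger parallel gripper is mounted at the origin on the work surface. World frame = base frame: x ahead of the robot, y to its left, z up, the work surface at z = 0. Lengths are in mm, angles in rad, forces in N, time in s.
With the tool pointing down it reaches from about 425 to 1125 mm from the base axis. Payload 14.9 kg.
Tool frame: the origin (TCP) lies midway between the tips of the shut fingers; the grasp point (between the pads) lies 19 mm behind it (env.grip_point_offset is the distance from the TCP to the grasp point, in mm); z points along the fingers, y is the line along which they close (so a half turn about z gives the same grasp; the last joint's range is limited). The gripper opens to 91 mm and grips with 3 to 60 N. Pads are 32 mm wide; open, the fingers measure 118 mm over their backs; the gripper's body (76 mm by 178 mm) begins 60 mm behind the grasp point.
Start: joints at [1.307, 0.379, 1.734, -0, 1.028, -0.033], TCP at [160.136, 681.45, 213.932] pointing down, gripper open.
Joint ranges: [-2.77, 2.77], [-0.74, 2.19], [0, 2.66], [-1.06, 4.2], [0.31, 2.87], [-3.08, 3.08]. Speed limits (rad/s): [1.89, 1.89, 2.39, 3.14, 3.14, 3.14].

### API

Orientations are given as a unit quaternion [w, x, y, z].
In Python, from plant import env gives the robot as it stands.
- The arm moves only by the tool apply_moves, never from a script. Its argument "plan" is a list of rows, each an object of numbers: "ax", "ay", "az": the turn, a rotation vector about the tool's x, y, z in rad; "x", "y", "z": the shift along the tool's x, y, z in m; "jaw": the finger opening in m, from 0 to 0.0912. A call has 1 to 20 rows; each row is the pose to reach, as a shift and turn from the pose commanded when the call began, along the tool's axes at that moment; what a row does not reach only later rows make up. A row lasts 1/10 s, in which the tool goes at most 50 mm and 8.59 degrees, less where a joint would pass 70% of its speed; a pose out of reach is approached as far as the arm can. A call with a gripper value outside its range is refused whole. The fingers move at their own pace and stop on an object; "newtons" is the grip in N (left out, the last holds). Time passes only in rows, so rows that repeat a pose let the fingers close. It gives the time, the measured TCP pose, the force, the opening and the grip force at its end, in the units of the state.
- env.read_state(): the state, without advancing time (a new reading comes with each control period).
- env.snapshot(name): name is "side" or "top" or "wrist"; returns (picture, depth): 420x560x3 uint8, blue, green, red; 420x560 float32, mm along the optical axis (not along the pixel's ray), 0 where there is no reading.
- env.camera_params(name): a dict with "intrinsics" (3x3 intrinsics, pixels), "T" (4x4, takes a point from camera to world coordinates). Camera axes: x right, y down, z forward; pixel columns grow to the right and rows downward; lengths in mm; the calibration is good to about 2 mm. A picture is of the moment at which its call begins: read the wrist's pose just before it. camera_params takes no time and is no camera call; for the wrist camera it gives the pose at the moment of the call.
- env.hand_in(): hands the job in; it is judged then, once.
The state is a dict: "t": time; "joints": joint angles; "dq": joint speeds; "tau": joint torques, N m; "tcp_pos": TCP position; "tcp_rot": TCP orientation; "contact_force": force on the tool from outside, world axes, zero at the start; "torque": the same for the moment, N m; "grip_width": opening from 0.0 (shut) to 1.0 (fully open); "grasp_force": force on a finger pad.
Only numpy, scipy, OpenCV 4.12 (cv2) and the standard library are available. Lean on these libraries where they do the work, as an engineer would, in place of code of your own. Each camera call takes 0.05 s, during which the arm holds its last target. There are 200 camera calls.

### The job

The lesson is over: put the stereo microscope's two eyepieces and two attachment lenses away, each standing upright, foot down, in the storage-pot base that fits it: an eyepiece in each of the two small bases, the short straight lens in the middle-sized one and the stepped lens in the largest. Set the glass down without dropping it, keep the bases flat on the table, and leave the specimen jar and the specimen tray where they are.

Things in the scene. Friction and masses are not known exactly. Their poses are not given: they have to be found in the camera images.
- eyepiece_a_mid (a point): one of two identical stereo-microscope eyepieces standing upright on its barrel: bright steel barrel 30 mm across from the foot to 22 mm up, then a black body 40 mm across (22 to 44 mm up), then a black rubber eyecup 37 mm across to the top at 54 mm; about 75 g. The point is on its axis half-way up, 27 mm above its foot; z is up along the axis
- eyepiece_b_mid (a point): one of two identical stereo-microscope eyepieces standing upright on its barrel: bright steel barrel 30 mm across from the foot to 22 mm up, then a black body 40 mm across (22 to 44 mm up), then a black rubber eyecup 37 mm across to the top at 54 mm; about 75 g. The point is on its axis half-way up, 27 mm above its foot; z is up along the axis
- half_lens_mid (a point): the short attachment lens: a straight knurled black cylinder with a thin aluminium band at its foot, 48 mm across (49 over the ribs) and 42 mm high, dark glass on top; about 120 g, standing upright. The point is on its axis half-way up, 21 mm above its foot; z is up along the axis
- double_lens_mid (a point): the stepped attachment lens: an aluminium mounting ring 64 mm across from the foot to 19 mm up, a black cone narrowing above it, then a straight black nose 46 mm across from 27 mm up to the top at 54 mm, dark glass on top; about 190 g, standing upright on the ring. Grip it by the nose. The point is on its axis half-way up, 27 mm above its foot; z is up along the axis
- small_pot_a: one of two identical small pot bases, the 44 mm size: shallow round grey plastic cup, loose on the table, open at the top with a dark liner; well 44 mm across inside and 12 mm deep, floor 3 mm thick, rim 50 mm across outside and 15 mm above the table, foot flange 58 mm across and 3 mm thick. It is the base of an eyepiece pot; either eyepiece may go in either. Origin: centre of the underside; z up
- small_pot_b: one of two identical small pot bases, the 44 mm size: shallow round grey plastic cup, loose on the table, open at the top with a dark liner; well 44 mm across inside and 12 mm deep, floor 3 mm thick, rim 50 mm across outside and 15 mm above the table, foot flange 58 mm across and 3 mm thick. It is the base of an eyepiece pot; either eyepiece may go in either. Origin: centre of the underside; z up
- medium_pot: the middle-sized pot base, the 62 mm size: shallow round grey plastic cup, loose on the table, open at the top with a dark liner; well 62 mm across inside and 12 mm deep, floor 3 mm thick, rim 68 mm across outside and 15 mm above the table, foot flange 76 mm across and 3 mm thick. It is the base of the short attachment lens's pot. Origin: centre of the underside; z up
- large_pot: the largest pot base, the 78 mm size: shallow round grey plastic cup, loose on the table, open at the top with a dark liner; well 78 mm across inside and 12 mm deep, floor 3 mm thick, rim 84 mm across outside and 15 mm above the table, foot flange 92 mm across and 3 mm thick. It is the base of the stepped attachment lens's pot. Origin: centre of the underside; z up
- specimen_jar_mid (a point): small closed clear jar with a white lid, 44 mm across and 48 mm high, standing among the optics; to be left alone. The point is on its axis half-way up, 24 mm above its foot
- specimen_tray: low white tray with a snail shell, stones, a pencil and forceps in it, 110 mm (its x) by 160 mm (its y), wall 22 mm high; to be left alone. A turned-out rim makes it 120 by 170 mm at the top. Origin: centre of the underside

How it is judged:
By the outcome, as a careful person would: the job done as asked, in the order asked, and still so for the second after the job is handed in, with the robot touching nothing.
It also fails if it takes over 106 s, if anything falls off the work surface, if the arm or the gripper's body presses on something with over 40 N, if the wrist force passes 120 N, or if a joint passes its speed limit or range.

## Working session

There is one attempt and no reset: what is moved stays moved. The work goes in short steps, Python scripts to look and compute and a tool call to move; the robot and the scene stay as the last step left them, time stands still between calls to the robot, and variables do not carry over. Pictures are saved under pics/ and viewed, at most 14 in all, crops included, and the job is handed in when it is done.

Besides the shell and the picture viewer there is one more tool, called in YAML: its name, and indented under it one key for each argument. apply_moves: Moves the arm, as the interface text tells. Its arguments: {"type":"object","properties":{"plan":{"type":"array","items":{"type":"object","properties":{"ax":{"type":"number"},"ay":{"type":"number"},"az":{"type":"number"},"x":{"type":"number"},"y":{"type":"number"},"z":{"type":"number"},"jaw":{"type":"number"}}}},"newtons":{"type":"number"}},"required":["plan"]}

```bash
mkdir -p pics; ls; python3 - <<'E'
from plant import env
import cv2,numpy as np
s=env.read_state();print(s)
for n in("top","side"):
    p,d=env.snapshot(n);cv2.imwrite(f"pics/{n}0.png",p);np.save(f"pics/{n}0.npy",d)
    c=env.camera_params(n);print(n,np.round(c["intrinsics"],1),np.round(c["T"],3))
E
```

```text
pics
{'t': 0.0, 'joints': array([ 1.30671493e+00,  3.79416799e-01,  1.73477346e+00, -2.96169410e-05,
        1.02850502e+00, -3.32870262e-02]), 'dq': array([-0.00042377,  0.00200541, -0.00032328,  0.00211708, -0.00043731,
       -0.00087052]), 'tau': array([ 1.14686711e-03, -7.63721466e+01, -4.34374452e+01,  6.50432054e-02,
        4.23914962e-02, -1.02595034e-04]), 'tcp_pos': array([160.02557612, 681.05629832, 213.28612204]), 'tcp_rot': array([-6.91302158e-05,  1.15133626e-01,  9.93349860e-01, -5.47109478e-04]), 'contact_force': array([-0.02578172,  0.68949475,  0.3551346 ]), 'torque': array([-0.03780191, -0.00730622,  0.07418811]), 'grasp_force': 0.0, 'grip_width': 0.9939186021045491}
top [[399.9   0.  274.1]
 [  0.  399.9 203.3]
 [  0.    0.    1. ]] [[-0.000000e+00 -9.980000e-01  7.000000e-02  4.694210e+02]
 [-1.000000e+00 -1.000000e-03 -2.200000e-02  1.817000e+01]
 [ 2.200000e-02 -7.000000e-02 -9.970000e-01  1.038368e+03]
 [ 0.000000e+00  0.000000e+00  0.000000e+00  1.000000e+00]]
side [[485.4   0.  280.6]
 [  0.  485.4 208.8]
 [  0.    0.    1. ]] [[ 7.31000e-01 -4.54000e-01  5.09000e-01 -2.34410e+01]
 [-6.82000e-01 -4.94000e-01  5.39000e-01 -5.45703e+02]
 [ 7.00000e-03 -7.41000e-01 -6.71000e-01  7.76735e+02]
 [ 0.00000e+00  0.00000e+00  0.00000e+00  1.00000e+00]]
```

View pics/top0.png

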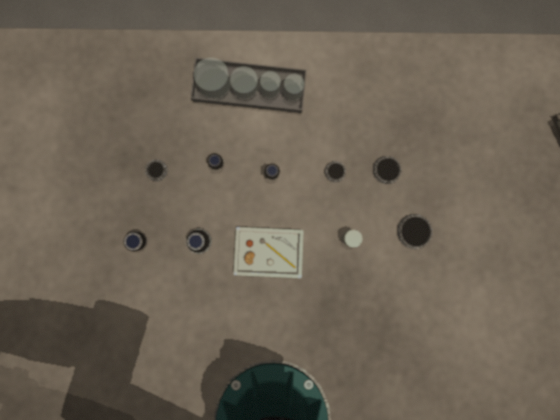

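View pics/side0.png

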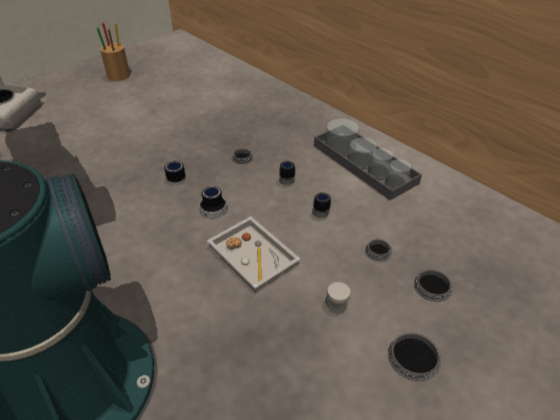

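The top view shows pots at (156,170) small, (335,171) small, (387,169) medium and (414,231) large. The eyepieces are at (215,160) and (271,171), the short lens at (134,241) and the stepped lens at (197,240). The jar is at (353,239) and the tray at (268,252). The side view agrees with this.

```bash
cat > h.py <<'E'
from plant import env
import cv2,numpy as np
def cloud(n,d,c=None):
    c=c or env.camera_params(n);K=c["intrinsics"];T=np.array(c["T"])
    v,u=np.mgrid[:d.shape[0],:d.shape[1]];z=d.astype(float)
    P=np.stack([(u-K[0,2])/K[0,0]*z,(v-K[1,2])/K[1,1]*z,z],-1)@T[:3,:3].T+T[:3,3]
    P[d==0]=np.nan;return P
E
python3 - <<'E'
from h import *
pt=cloud("top",np.load("pics/top0.npy"));ps=cloud("side",np.load("pics/side0.npy"))
px=dict(potA=(156,170),potB=(335,171),med=(387,169),large=(414,231),eyeA=(215,160),eyeB=(271,171),half=(134,241),dbl=(197,240),jar=(353,239),tray=(268,252))
for k,(u,v) in px.items():
    a=np.nanmedian(pt[v-2:v+3,u-2:u+3].reshape(-1,3),0)
    print(k,np.round(a),end=' ')
    R={'large':52,'med':44,'half':30,'dbl':38}.get(k,35)
    for n,P in(("top",pt),("side",ps)):
        m=(np.hypot(P[...,0]-a[0],P[...,1]-a[1])<R)&(P[...,2]>8)
        q=P[m]
        if len(q)<5: continue
        (x,y),r=cv2.minEnclosingCircle(q[:,:2].astype(np.float32))
        zt=np.percentile(q[:,2],95);tp=q[q[:,2]>zt-7]
        (x2,y2),r2=cv2.minEnclosingCircle(tp[:,:2].astype(np.float32))
        print(n,len(q),'z%.0f'%zt,np.round([x,y,r,x2,y2,r2]),end=' ')
    print()
print(np.nanmedian(pt[300:,:][...,2]),np.round(pt[130,100]),np.round(ps[200,380]))
E
```

```text
potA [628. 302.   2.] top 136 z18 [628. 300.  27. 628. 300.  27.] side 111 z16 [627. 298.  28. 627. 298.  28.] 
potB [ 627. -164.    3.] top 125 z17 [ 626. -165.   27.  626. -165.   27.] side 171 z16 [ 626. -166.   27.  626. -166.   27.] 
med [ 633. -302.    2.] top 169 z17 [ 631. -302.   36.  630. -301.   36.] side 309 z16 [ 631. -301.   37.  631. -301.   37.] 
large [ 470. -370.    3.] top 231 z17 [ 469. -370.   44.  470. -369.   44.] side 500 z16 [ 471. -371.   45.  471. -371.   45.] 
eyeA [646. 143.  55.] top 221 z57 [644. 143.  20. 645. 144.  18.] side 299 z55 [646. 141.  22. 647. 143.  21.] 
eyeB [619.   4.  54.] top 208 z56 [620.   1.  20. 620.   1.  18.] side 345 z55 [621.  -0.  21. 621.   0.  20.] 
half [446. 341.  44.] top 371 z45 [445. 343.  25. 445. 343.  24.] side 372 z44 [446. 340.  26. 446. 341.  25.] 
dbl [448. 185.  54.] top 512 z57 [445. 188.  33. 445. 187.  23.] side 627 z56 [446. 183.  33. 445. 187.  25.] 
jar [ 450. -199.   48.] top 279 z51 [ 452. -201.   22.  452. -201.   22.] side 586 z49 [ 453. -202.   23.  453. -202.   23.] 
tray [416.  11.   3.] top 86 z15 [417.  10.  34. 417.  10.  34.] side 95 z15 [416.  11.  35. 416.  11.  35.] 
0.56081038834418 [734. 450.  -2.] [767. -62.  -2.]
```

apply_moves:
  plan:
    - {"x": -0.595,"y": -0.413,"z": 0.064,"az": -0.2307,"jaw": 0.08}
    - {"x": -0.595,"y": -0.413,"z": 0.064,"az": -0.2307,"jaw": 0.08}
    - {"x": -0.595,"y": -0.413,"z": 0.064,"az": -0.2307,"jaw": 0.08}
    - {"x": -0.595,"y": -0.413,"z": 0.064,"az": -0.2307,"jaw": 0.08}
    - {"x": -0.595,"y": -0.413,"z": 0.064,"az": -0.2307,"jaw": 0.08}
    - {"x": -0.595,"y": -0.413,"z": 0.064,"az": -0.2307,"jaw": 0.08}
    - {"x": -0.595,"y": -0.413,"z": 0.064,"az": -0.2307,"jaw": 0.08}
    - {"x": -0.595,"y": -0.413,"z": 0.064,"az": -0.2307,"jaw": 0.08}
    - {"x": -0.595,"y": -0.413,"z": 0.064,"az": -0.2307,"jaw": 0.08}
    - {"x": -0.595,"y": -0.413,"z": 0.064,"az": -0.2307,"jaw": 0.08}
    - {"x": -0.595,"y": -0.413,"z": 0.064,"az": -0.2307,"jaw": 0.08}
    - {"x": -0.595,"y": -0.413,"z": 0.064,"az": -0.2307,"jaw": 0.08}
    - {"x": -0.595,"y": -0.413,"z": 0.064,"az": -0.2307,"jaw": 0.08}
    - {"x": -0.595,"y": -0.413,"z": 0.064,"az": -0.2307,"jaw": 0.08}
    - {"x": -0.595,"y": -0.413,"z": 0.064,"az": -0.2307,"jaw": 0.08}
    - {"x": -0.595,"y": -0.413,"z": 0.064,"az": -0.2307,"jaw": 0.08}
    - {"x": -0.595,"y": -0.413,"z": 0.064,"az": -0.2307,"jaw": 0.08}
    - {"x": -0.595,"y": -0.413,"z": 0.064,"az": -0.2307,"jaw": 0.08}
  newtons: 15

```text
invalid input at $.plan[0]: expected keys ax, ay, az, x, y, z, jaw
```

apply_moves:
  plan:
    - {"ax": 0,"ay": 0,"az": -0.2307,"x": -0.595,"y": -0.413,"z": 0.064,"jaw": 0.08}
    - {"ax": 0,"ay": 0,"az": -0.2307,"x": -0.595,"y": -0.413,"z": 0.064,"jaw": 0.08}
    - {"ax": 0,"ay": 0,"az": -0.2307,"x": -0.595,"y": -0.413,"z": 0.064,"jaw": 0.08}
    - {"ax": 0,"ay": 0,"az": -0.2307,"x": -0.595,"y": -0.413,"z": 0.064,"jaw": 0.08}
    - {"ax": 0,"ay": 0,"az": -0.2307,"x": -0.595,"y": -0.413,"z": 0.064,"jaw": 0.08}
    - {"ax": 0,"ay": 0,"az": -0.2307,"x": -0.595,"y": -0.413,"z": 0.064,"jaw": 0.08}
    - {"ax": 0,"ay": 0,"az": -0.2307,"x": -0.595,"y": -0.413,"z": 0.064,"jaw": 0.08}
    - {"ax": 0,"ay": 0,"az": -0.2307,"x": -0.595,"y": -0.413,"z": 0.064,"jaw": 0.08}
    - {"ax": 0,"ay": 0,"az": -0.2307,"x": -0.595,"y": -0.413,"z": 0.064,"jaw": 0.08}
    - {"ax": 0,"ay": 0,"az": -0.2307,"x": -0.595,"y": -0.413,"z": 0.064,"jaw": 0.08}
    - {"ax": 0,"ay": 0,"az": -0.2307,"x": -0.595,"y": -0.413,"z": 0.064,"jaw": 0.08}
    - {"ax": 0,"ay": 0,"az": -0.2307,"x": -0.595,"y": -0.413,"z": 0.064,"jaw": 0.08}
    - {"ax": 0,"ay": 0,"az": -0.2307,"x": -0.595,"y": -0.413,"z": 0.064,"jaw": 0.08}
    - {"ax": 0,"ay": 0,"az": -0.2307,"x": -0.595,"y": -0.413,"z": 0.064,"jaw": 0.08}
    - {"ax": 0,"ay": 0,"az": -0.2307,"x": -0.595,"y": -0.413,"z": 0.064,"jaw": 0.08}
    - {"ax": 0,"ay": 0,"az": -0.2307,"x": -0.595,"y": -0.413,"z": 0.064,"jaw": 0.08}
    - {"ax": 0,"ay": 0,"az": -0.2307,"x": -0.595,"y": -0.413,"z": 0.064,"jaw": 0.08}
    - {"ax": 0,"ay": 0,"az": -0.2307,"x": -0.595,"y": -0.413,"z": 0.064,"jaw": 0.08}
  newtons: 15

```text
t: 1.9
tcp_pos: [644.2, 143.9, 149.8]
tcp_rot: [-0.0, -0.0, 1.0, -0.0]
contact_force: [0.1, 0.5, -0.2]
grip_width: 0.878
grasp_force: 0.0
```

```bash
python3 - <<'E'
from h import *
s=env.read_state();print(s['t'],s['tcp_pos'],s['tcp_rot'],s['joints'],s['grip_width'],s['contact_force'])
c=env.camera_params("wrist");p,d=env.snapshot("wrist");cv2.imwrite("pics/w1.png",p)
P=cloud("wrist",d,c);m=(np.hypot(P[...,0]-645,P[...,1]-143)<35)&(P[...,2]>20)&(P[...,2]<70)
q=P[m];print(len(q))
if len(q):
    t=q[q[:,2]>48];print(np.percentile(q[:,2],95),cv2.minEnclosingCircle(t[:,:2].astype(np.float32)))
E
```

```text
1.9 [644.15498869 143.92583413 149.77103435] [-2.84119948e-04 -2.80708101e-04  9.99999920e-01 -1.85287697e-05] [ 1.84487078e-01  3.95899136e-01  1.84556552e+00  8.63172953e-05
  9.00693409e-01 -1.38692429e+00] 0.8783225390987591 [ 0.08639202  0.51198815 -0.23389072]
1963
55.02468827377139 ((646.0814819335938, 145.4803924560547), 18.368942260742188)
```

View pics/w1.png

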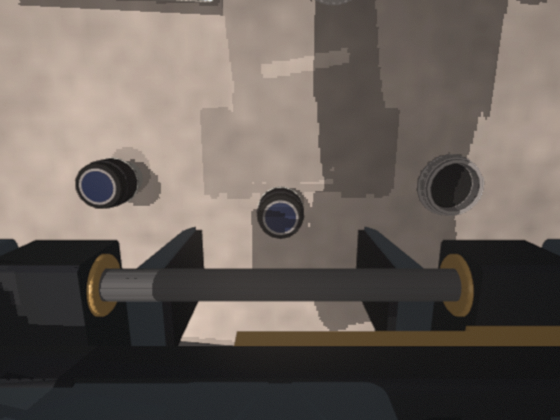

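The eyepiece at (281,212) sits between the fingers, and the wrist depth agrees with the earlier estimate to within 2 mm.

apply_moves:
  plan:
    - {"ax": 0,"ay": 0,"az": 0,"x": -0.001,"y": 0.0005,"z": 0.05,"jaw": 0.07}
    - {"ax": 0,"ay": 0,"az": 0,"x": -0.001,"y": 0.0005,"z": 0.09,"jaw": 0.07}
    - {"ax": 0,"ay": 0,"az": 0,"x": -0.001,"y": 0.0005,"z": 0.118,"jaw": 0.07}
    - {"ax": 0,"ay": 0,"az": 0,"x": -0.001,"y": 0.0005,"z": 0.132,"jaw": 0.07}
    - {"ax": 0,"ay": 0,"az": 0,"x": -0.001,"y": 0.0005,"z": 0.132,"jaw": 0.06}
    - {"ax": 0,"ay": 0,"az": 0,"x": -0.001,"y": 0.0005,"z": 0.132,"jaw": 0.05}
    - {"ax": 0,"ay": 0,"az": 0,"x": -0.001,"y": 0.0005,"z": 0.132,"jaw": 0.045}
    - {"ax": 0,"ay": 0,"az": 0,"x": -0.001,"y": 0.0005,"z": 0.132,"jaw": 0.035}
    - {"ax": 0,"ay": 0,"az": 0,"x": -0.001,"y": 0.0005,"z": 0.132,"jaw": 0.03}
    - {"ax": 0,"ay": 0,"az": 0,"x": -0.001,"y": 0.0005,"z": 0.132,"jaw": 0.03}
    - {"ax": 0,"ay": 0,"az": 0,"x": -0.001,"y": 0.0005,"z": 0.132,"jaw": 0.03}
    - {"ax": 0,"ay": 0,"az": 0,"x": -0.001,"y": 0.0005,"z": 0.132,"jaw": 0.03}
  newtons: 15

```text
t: 3.15
tcp_pos: [646.8, 144.0, 19.4]
tcp_rot: [0.001, 0.0, 1.0, 0.0]
contact_force: [-1.8, 1.3, 8.6]
grip_width: 0.435
grasp_force: 15.0
```

apply_moves:
  plan:
    - {"ax": 0,"ay": 0,"az": 0,"x": 0,"y": 0,"z": -0.02,"jaw": 0.03}
    - {"ax": 0,"ay": 0,"az": 0,"x": 0,"y": 0,"z": -0.05,"jaw": 0.03}
    - {"ax": 0,"ay": 0,"az": 0,"x": 0.005,"y": 0.04,"z": -0.06,"jaw": 0.03}
    - {"ax": 0,"ay": 0,"az": 0,"x": 0.01,"y": 0.08,"z": -0.06,"jaw": 0.03}
    - {"ax": 0,"ay": 0,"az": 0,"x": 0.014,"y": 0.12,"z": -0.06,"jaw": 0.03}
    - {"ax": 0,"ay": 0,"az": 0,"x": 0.018,"y": 0.145,"z": -0.06,"jaw": 0.03}
    - {"ax": 0,"ay": 0,"az": 0,"x": 0.018,"y": 0.155,"z": -0.06,"jaw": 0.03}
    - {"ax": 0,"ay": 0,"az": 0,"x": 0.018,"y": 0.155,"z": -0.06,"jaw": 0.03}
    - {"ax": 0,"ay": 0,"az": 0,"x": 0.018,"y": 0.155,"z": -0.06,"jaw": 0.03}
  newtons: 15

```text
t: 4.05
tcp_pos: [628.0, 297.9, 78.0]
tcp_rot: [-0.0, 0.0, 1.0, -0.0]
contact_force: [-0.9, -0.1, -1.0]
grip_width: 0.435
grasp_force: 15.0
```

```bash
cat >> h.py <<'E'
def look(name,pot,obj_off=(0,0),zt=35):
    """wrist view: save it, fit pot rim near pot, report tcp"""
    s=env.read_state();print('t',s['t'],'tcp',np.round(s['tcp_pos'],1),'grip',s['grip_width'],'F',np.round(s['contact_force'],1))
    c=env.camera_params("wrist");p,d=env.snapshot("wrist");cv2.imwrite(f"pics/{name}.png",p)
    return cloud("wrist",d,c),s
E
python3 - <<'E'
from h import *
P,s=look("w2",None)
t=s['tcp_pos']
m=(np.hypot(P[...,0]-t[0],P[...,1]-t[1])<30)
q=P[m];h=np.histogram(q[:,2],bins=np.arange(-10,260,10));print(list(zip(h[1].astype(int),h[0])))
r=q[(q[:,2]>8)&(q[:,2]<22)];print(len(r),cv2.minEnclosingCircle(r[:,:2].astype(np.float32)))
r=q[(q[:,2]>85)&(q[:,2]<125)];print(len(r),r.min(0),r.max(0))
E
```

```text
t 4.05 tcp [628.  297.9  78. ] grip 0.4351230101042969 F [-0.9 -0.1 -1. ]
[(np.int64(-10), np.int64(343)), (np.int64(0), np.int64(2092)), (np.int64(10), np.int64(890)), (np.int64(20), np.int64(0)), (np.int64(30), np.int64(0)), (np.int64(40), np.int64(0)), (np.int64(50), np.int64(10)), (np.int64(60), np.int64(30)), (np.int64(70), np.int64(51)), (np.int64(80), np.int64(618)), (np.int64(90), np.int64(735)), (np.int64(100), np.int64(1232)), (np.int64(110), np.int64(2836)), (np.int64(120), np.int64(457)), (np.int64(130), np.int64(841)), (np.int64(140), np.int64(379)), (np.int64(150), np.int64(462)), (np.int64(160), np.int64(327)), (np.int64(170), np.int64(719)), (np.int64(180), np.int64(2882)), (np.int64(190), np.int64(5971)), (np.int64(200), np.int64(6064)), (np.int64(210), np.int64(0)), (np.int64(220), np.int64(0)), (np.int64(230), np.int64(0)), (np.int64(240), np.int64(0))]
940 ((627.7009887695312, 301.6535339355469), 26.474498748779297)
5366 [607.03473742 273.64304904  85.00066954] [645.90699525 322.61069392 124.98685896]
```

View pics/w2.png

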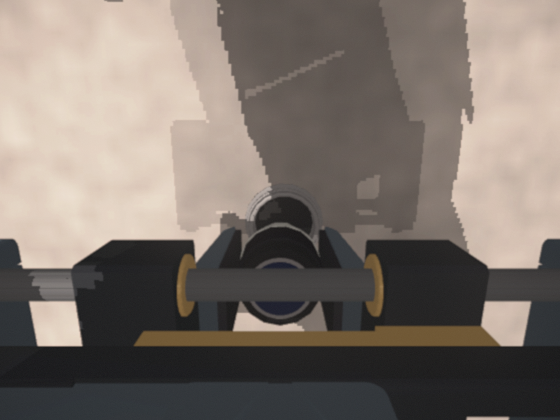

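apply_moves:
  plan:
    - {"ax": 0,"ay": 0,"az": 0,"x": 0,"y": 0.0015,"z": 0.02,"jaw": 0.03}
    - {"ax": 0,"ay": 0,"az": 0,"x": 0,"y": 0.0015,"z": 0.036,"jaw": 0.03}
    - {"ax": 0,"ay": 0,"az": 0,"x": 0,"y": 0.0015,"z": 0.046,"jaw": 0.03}
    - {"ax": 0,"ay": 0,"az": 0,"x": 0,"y": 0.0015,"z": 0.052,"jaw": 0.03}
    - {"ax": 0,"ay": 0,"az": 0,"x": 0,"y": 0.0015,"z": 0.054,"jaw": 0.03}
    - {"ax": 0,"ay": 0,"az": 0,"x": 0,"y": 0.0015,"z": 0.055,"jaw": 0.03}
    - {"ax": 0,"ay": 0,"az": 0,"x": 0,"y": 0.0015,"z": 0.055,"jaw": 0.03}
  newtons: 15

```text
t: 4.8
tcp_pos: [628.2, 300.4, 23.3]
tcp_rot: [0.0, 0.0, 1.0, 0.0]
contact_force: [-0.2, -0.6, -0.4]
grip_width: 0.437
grasp_force: 15.0
```

apply_moves:
  plan:
    - {"ax": 0,"ay": 0,"az": 0,"x": 0,"y": 0,"z": 0.001,"jaw": 0.03}
    - {"ax": 0,"ay": 0,"az": 0,"x": 0,"y": 0,"z": 0.0015,"jaw": 0.03}
    - {"ax": 0,"ay": 0,"az": 0,"x": 0,"y": 0,"z": 0.0015,"jaw": 0.03}
  newtons: 15

```text
t: 5.1
tcp_pos: [628.3, 300.5, 22.4]
tcp_rot: [0.0, 0.0, 1.0, 0.0]
contact_force: [-1.6, -1.2, 7.2]
grip_width: 0.434
grasp_force: 15.0
```

apply_moves:
  plan:
    - {"ax": 0,"ay": 0,"az": 0,"x": 0,"y": 0,"z": 0,"jaw": 0.045}
    - {"ax": 0,"ay": 0,"az": 0,"x": 0,"y": 0,"z": 0,"jaw": 0.055}
    - {"ax": 0,"ay": 0,"az": 0,"x": 0,"y": 0,"z": 0,"jaw": 0.06}
    - {"ax": 0,"ay": 0,"az": 0,"x": 0,"y": 0,"z": 0,"jaw": 0.06}
    - {"ax": 0,"ay": 0,"az": 0,"x": 0,"y": 0,"z": -0.015,"jaw": 0.06}
    - {"ax": 0,"ay": 0,"az": 0,"x": 0,"y": 0,"z": -0.06,"jaw": 0.07}
    - {"ax": 0,"ay": 0,"az": 0,"x": 0.001,"y": -0.03,"z": -0.1,"jaw": 0.07}
    - {"ax": 0,"ay": 0,"az": 0,"x": 0.002,"y": -0.08,"z": -0.1,"jaw": 0.07}
    - {"ax": 0,"ay": 0,"az": 0,"x": 0.003,"y": -0.13,"z": -0.1,"jaw": 0.07}
    - {"ax": 0,"ay": 0,"az": 0,"x": 0.004,"y": -0.18,"z": -0.1,"jaw": 0.07}
    - {"ax": 0,"ay": 0,"az": 0,"x": 0.005,"y": -0.23,"z": -0.1,"jaw": 0.07}
    - {"ax": 0,"ay": 0,"az": 0,"x": 0.007,"y": -0.27,"z": -0.1,"jaw": 0.07}
    - {"ax": 0,"ay": 0,"az": 0,"x": 0.007,"y": -0.29,"z": -0.1,"jaw": 0.07}
    - {"ax": 0,"ay": 0,"az": 0,"x": 0.007,"y": -0.299,"z": -0.1,"jaw": 0.07}
    - {"ax": 0,"ay": 0,"az": 0,"x": 0.007,"y": -0.299,"z": -0.1,"jaw": 0.07}
  newtons: 15

```text
t: 6.6
tcp_pos: [621.1, 0.7, 122.2]
tcp_rot: [0.0, 0.001, 1.0, 0.0]
contact_force: [-0.2, 0.1, -0.0]
grip_width: 0.771
grasp_force: 0.0
```

```bash
cat >> h.py <<'E'
def find(P,xy,lo,hi,R=35):
    m=(np.hypot(P[...,0]-xy[0],P[...,1]-xy[1])<R)&(P[...,2]>lo)&(P[...,2]<hi);q=P[m]
    if len(q)<5: return len(q)
    (x,y),r=cv2.minEnclosingCircle(q[:,:2].astype(np.float32));return len(q),np.round([x,y,r],1),np.round(np.percentile(q[:,2],95),1)
E
python3 - <<'E'
from h import *
P,s=look("w3",None);print(find(P,(620,1),48,70))
p,d=env.snapshot("top");cv2.imwrite("pics/t3.png",cv2.resize(p[90:290,90:460],None,fx=2,fy=2));Q=cloud("top",d)
print("eyeA",find(Q,(628,299),46,75,30),"pot",find(Q,(628,299),8,22,40))
E
```

```text
t 6.6 tcp [621.1   0.7 122.2] grip 0.7705908723448769 F [-0.2  0.1 -0. ]
(1961, array([621.2,   3. ,  18.4]), np.float64(55.0))
eyeA (199, array([626.6, 299. ,  19.8]), np.float64(60.2)) pot (83, array([627.2, 299. ,  26.3]), np.float64(17.3))
```

View pics/t3.png

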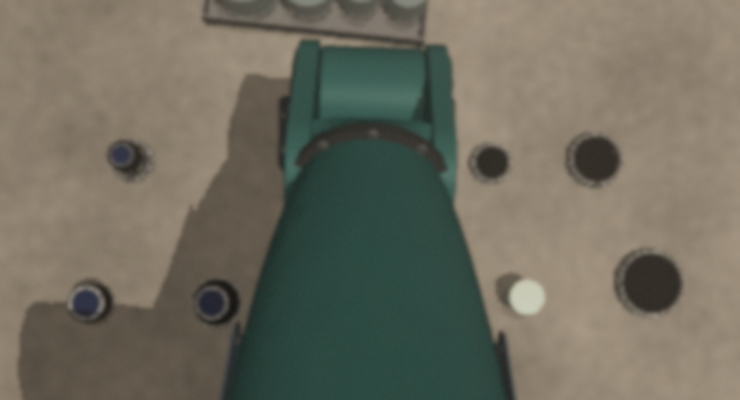

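Eyepiece A stands centred in its pot at (123,155), with its top at 60 mm as expected. Next is eyepiece B.

apply_moves:
  plan:
    - {"ax": 0,"ay": 0,"az": 0,"x": 0,"y": 0.001,"z": 0.045,"jaw": 0.07}
    - {"ax": 0,"ay": 0,"az": 0,"x": 0,"y": 0.001,"z": 0.08,"jaw": 0.07}
    - {"ax": 0,"ay": 0,"az": 0,"x": 0,"y": 0.001,"z": 0.098,"jaw": 0.07}
    - {"ax": 0,"ay": 0,"az": 0,"x": 0,"y": 0.001,"z": 0.103,"jaw": 0.065}
    - {"ax": 0,"ay": 0,"az": 0,"x": 0,"y": 0.001,"z": 0.103,"jaw": 0.055}
    - {"ax": 0,"ay": 0,"az": 0,"x": 0,"y": 0.001,"z": 0.103,"jaw": 0.047}
    - {"ax": 0,"ay": 0,"az": 0,"x": 0,"y": 0.001,"z": 0.103,"jaw": 0.042}
    - {"ax": 0,"ay": 0,"az": 0,"x": 0,"y": 0.001,"z": 0.103,"jaw": 0.035}
    - {"ax": 0,"ay": 0,"az": 0,"x": 0,"y": 0.001,"z": 0.103,"jaw": 0.03}
    - {"ax": 0,"ay": 0,"az": 0,"x": 0,"y": 0.001,"z": 0.103,"jaw": 0.03}
    - {"ax": 0,"ay": 0,"az": 0,"x": 0,"y": 0.001,"z": 0.103,"jaw": 0.03}
  newtons: 15

```text
t: 7.8
tcp_pos: [621.7, 2.3, 19.7]
tcp_rot: [0.001, 0.0, 1.0, 0.0]
contact_force: [-1.4, 1.1, 8.3]
grip_width: 0.431
grasp_force: 15.0
```

apply_moves:
  plan:
    - {"ax": 0,"ay": 0,"az": 0,"x": 0,"y": 0,"z": -0.02,"jaw": 0.03}
    - {"ax": 0,"ay": 0,"az": 0,"x": 0,"y": 0,"z": -0.05,"jaw": 0.03}
    - {"ax": 0,"ay": 0,"az": 0,"x": -0.001,"y": -0.04,"z": -0.06,"jaw": 0.03}
    - {"ax": 0,"ay": 0,"az": 0,"x": -0.002,"y": -0.085,"z": -0.06,"jaw": 0.03}
    - {"ax": 0,"ay": 0,"az": 0,"x": -0.003,"y": -0.13,"z": -0.06,"jaw": 0.03}
    - {"ax": 0,"ay": 0,"az": 0,"x": -0.0045,"y": -0.155,"z": -0.06,"jaw": 0.03}
    - {"ax": 0,"ay": 0,"az": 0,"x": -0.0045,"y": -0.168,"z": -0.06,"jaw": 0.03}
    - {"ax": 0,"ay": 0,"az": 0,"x": -0.0045,"y": -0.168,"z": -0.06,"jaw": 0.03}
    - {"ax": 0,"ay": 0,"az": 0,"x": -0.0045,"y": -0.168,"z": -0.06,"jaw": 0.03}
  newtons: 15

```text
t: 8.7
tcp_pos: [625.2, -164.8, 78.4]
tcp_rot: [-0.0, 0.0, 1.0, 0.0]
contact_force: [0.1, -0.1, -0.2]
grip_width: 0.43
grasp_force: 15.0
```

```bash
python3 - <<'E'
from h import *
P,s=look("w4",None);print(find(P,(626,-165),8,22))
E
```

```text
t 8.7 tcp [ 625.2 -164.8   78.4] grip 0.43019365462408904 F [ 0.1 -0.1 -0.2]
(958, array([ 626.4, -163.3,   26.7]), np.float64(15.5))
```

View pics/w4.png

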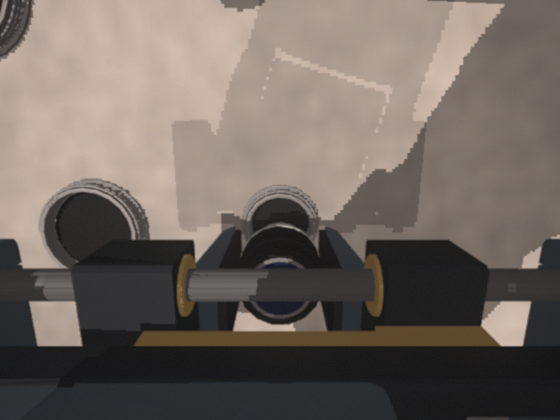

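The pot at (281,215) lines up with the held eyepiece at (281,285). I'll lower it now.

apply_moves:
  plan:
    - {"ax": 0,"ay": 0,"az": 0,"x": -0.0005,"y": 0,"z": 0.02,"jaw": 0.03}
    - {"ax": 0,"ay": 0,"az": 0,"x": -0.0005,"y": 0,"z": 0.036,"jaw": 0.03}
    - {"ax": 0,"ay": 0,"az": 0,"x": -0.0005,"y": 0,"z": 0.046,"jaw": 0.03}
    - {"ax": 0,"ay": 0,"az": 0,"x": -0.0005,"y": 0,"z": 0.052,"jaw": 0.03}
    - {"ax": 0,"ay": 0,"az": 0,"x": -0.0005,"y": 0,"z": 0.0545,"jaw": 0.03}
    - {"ax": 0,"ay": 0,"az": 0,"x": -0.0005,"y": 0,"z": 0.0555,"jaw": 0.03}
    - {"ax": 0,"ay": 0,"az": 0,"x": -0.0005,"y": 0,"z": 0.0565,"jaw": 0.03}
    - {"ax": 0,"ay": 0,"az": 0,"x": -0.0005,"y": 0,"z": 0.0565,"jaw": 0.03}
    - {"ax": 0,"ay": 0,"az": 0,"x": -0.0005,"y": 0,"z": 0.0565,"jaw": 0.03}
  newtons: 15

```text
t: 9.65
tcp_pos: [626.2, -165.8, 22.7]
tcp_rot: [0.0, 0.0, 1.0, -0.0]
contact_force: [-2.4, 1.7, 6.0]
grip_width: 0.433
grasp_force: 15.0
```

apply_moves:
  plan:
    - {"ax": 0,"ay": 0,"az": 0,"x": 0,"y": 0,"z": 0,"jaw": 0.045}
    - {"ax": 0,"ay": 0,"az": 0,"x": 0,"y": 0,"z": 0,"jaw": 0.055}
    - {"ax": 0,"ay": 0,"az": 0,"x": 0,"y": 0,"z": 0,"jaw": 0.06}
    - {"ax": 0,"ay": 0,"az": 0,"x": 0,"y": 0,"z": 0,"jaw": 0.06}
    - {"ax": 0,"ay": 0,"az": 0,"x": 0,"y": 0,"z": -0.015,"jaw": 0.06}
    - {"ax": 0,"ay": 0,"az": 0,"x": 0,"y": 0,"z": -0.06,"jaw": 0.08}
    - {"ax": 0,"ay": 0,"az": 0,"x": 0,"y": 0,"z": -0.1,"jaw": 0.08}
    - {"ax": 0,"ay": 0,"az": 0,"x": 0.1805,"y": 0.5075,"z": -0.1,"jaw": 0.08}
    - {"ax": 0,"ay": 0,"az": 0,"x": 0.1805,"y": 0.5075,"z": -0.1,"jaw": 0.08}
    - {"ax": 0,"ay": 0,"az": 0,"x": 0.1805,"y": 0.5075,"z": -0.1,"jaw": 0.08}
    - {"ax": 0,"ay": 0,"az": 0,"x": 0.1805,"y": 0.5075,"z": -0.1,"jaw": 0.08}
    - {"ax": 0,"ay": 0,"az": 0,"x": 0.1805,"y": 0.5075,"z": -0.1,"jaw": 0.08}
    - {"ax": 0,"ay": 0,"az": 0,"x": 0.1805,"y": 0.5075,"z": -0.1,"jaw": 0.08}
    - {"ax": 0,"ay": 0,"az": 0,"x": 0.1805,"y": 0.5075,"z": -0.1,"jaw": 0.08}
    - {"ax": 0,"ay": 0,"az": 0,"x": 0.1805,"y": 0.5075,"z": -0.1,"jaw": 0.08}
    - {"ax": 0,"ay": 0,"az": 0,"x": 0.1805,"y": 0.5075,"z": -0.1,"jaw": 0.08}
    - {"ax": 0,"ay": 0,"az": 0,"x": 0.1805,"y": 0.5075,"z": -0.1,"jaw": 0.08}
    - {"ax": 0,"ay": 0,"az": 0,"x": 0.1805,"y": 0.5075,"z": -0.1,"jaw": 0.08}
    - {"ax": 0,"ay": 0,"az": 0,"x": 0.1805,"y": 0.5075,"z": -0.1,"jaw": 0.08}
    - {"ax": 0,"ay": 0,"az": 0,"x": 0.1805,"y": 0.5075,"z": -0.1,"jaw": 0.08}
  newtons: 15

```text
t: 11.65
tcp_pos: [445.2, 342.4, 122.7]
tcp_rot: [0.0, -0.001, 1.0, 0.0]
contact_force: [0.6, 0.2, 0.2]
grip_width: 0.88
grasp_force: 0.0
```

```bash
python3 - <<'E'
from h import *
P,s=look("w5",None);print(find(P,(446,342),34,60))
p,d=env.snapshot("top");Q=cloud("top",d)
print("eyeB",find(Q,(626,-165),46,75,30),"pot",find(Q,(626,-165),8,22,40))
E
```

```text
t 11.65 tcp [445.2 342.4 122.7] grip 0.8803426520075361 F [0.6 0.2 0.2]
(3085, array([445.4, 345.2,  24.4]), np.float64(43.5))
eyeB (189, array([ 624.5, -166. ,   19.6]), np.float64(60.1)) pot (82, array([ 625.3, -164.7,   26.8]), np.float64(16.8))
```

View pics/w5.png

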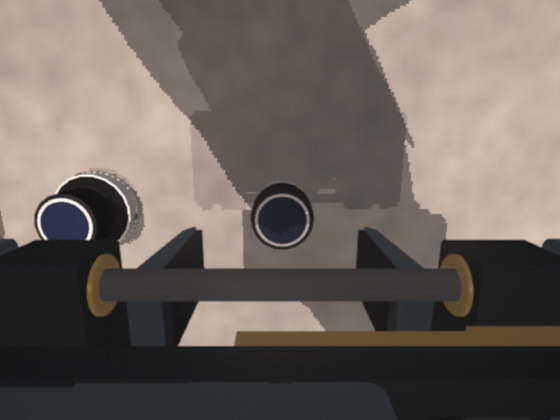

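The short lens at (281,215) is centred between the fingers, and eyepiece B is seated with its top at 60 mm.

apply_moves:
  plan:
    - {"ax": 0,"ay": 0,"az": 0,"x": 0,"y": 0.001,"z": 0.045,"jaw": 0.08}
    - {"ax": 0,"ay": 0,"az": 0,"x": 0,"y": 0.001,"z": 0.08,"jaw": 0.08}
    - {"ax": 0,"ay": 0,"az": 0,"x": 0,"y": 0.001,"z": 0.098,"jaw": 0.075}
    - {"ax": 0,"ay": 0,"az": 0,"x": 0,"y": 0.001,"z": 0.103,"jaw": 0.07}
    - {"ax": 0,"ay": 0,"az": 0,"x": 0,"y": 0.001,"z": 0.103,"jaw": 0.06}
    - {"ax": 0,"ay": 0,"az": 0,"x": 0,"y": 0.001,"z": 0.103,"jaw": 0.055}
    - {"ax": 0,"ay": 0,"az": 0,"x": 0,"y": 0.001,"z": 0.103,"jaw": 0.05}
    - {"ax": 0,"ay": 0,"az": 0,"x": 0,"y": 0.001,"z": 0.103,"jaw": 0.045}
    - {"ax": 0,"ay": 0,"az": 0,"x": 0,"y": 0.001,"z": 0.103,"jaw": 0.035}
    - {"ax": 0,"ay": 0,"az": 0,"x": 0,"y": 0.001,"z": 0.103,"jaw": 0.035}
    - {"ax": 0,"ay": 0,"az": 0,"x": 0,"y": 0.001,"z": 0.103,"jaw": 0.035}
  newtons: 20

```text
t: 12.85
tcp_pos: [446.1, 343.2, 20.1]
tcp_rot: [0.001, -0.0, 1.0, 0.0]
contact_force: [0.3, -2.5, 9.4]
grip_width: 0.521
grasp_force: 20.0
```

apply_moves:
  plan:
    - {"ax": 0,"ay": 0,"az": 0,"x": 0,"y": 0,"z": -0.02,"jaw": 0.035}
    - {"ax": 0,"ay": 0,"az": 0,"x": 0,"y": 0,"z": -0.06,"jaw": 0.035}
    - {"ax": 0,"ay": 0,"az": 0,"x": 0,"y": 0,"z": -0.1,"jaw": 0.035}
    - {"ax": 0,"ay": 0,"az": 0,"x": -0.005,"y": -0.02,"z": -0.11,"jaw": 0.035}
    - {"ax": 0,"ay": 0,"az": 0,"x": -0.016,"y": -0.055,"z": -0.11,"jaw": 0.035}
    - {"ax": 0,"ay": 0,"az": 0,"x": -0.185,"y": -0.6445,"z": -0.11,"jaw": 0.035}
    - {"ax": 0,"ay": 0,"az": 0,"x": -0.185,"y": -0.6445,"z": -0.11,"jaw": 0.035}
    - {"ax": 0,"ay": 0,"az": 0,"x": -0.185,"y": -0.6445,"z": -0.11,"jaw": 0.035}
    - {"ax": 0,"ay": 0,"az": 0,"x": -0.185,"y": -0.6445,"z": -0.11,"jaw": 0.035}
    - {"ax": 0,"ay": 0,"az": 0,"x": -0.185,"y": -0.6445,"z": -0.11,"jaw": 0.035}
    - {"ax": 0,"ay": 0,"az": 0,"x": -0.185,"y": -0.6445,"z": -0.11,"jaw": 0.035}
    - {"ax": 0,"ay": 0,"az": 0,"x": -0.185,"y": -0.6445,"z": -0.11,"jaw": 0.035}
    - {"ax": 0,"ay": 0,"az": 0,"x": -0.185,"y": -0.6445,"z": -0.11,"jaw": 0.035}
    - {"ax": 0,"ay": 0,"az": 0,"x": -0.185,"y": -0.6445,"z": -0.11,"jaw": 0.035}
    - {"ax": 0,"ay": 0,"az": 0,"x": -0.185,"y": -0.6445,"z": -0.11,"jaw": 0.035}
    - {"ax": 0,"ay": 0,"az": 0,"x": -0.185,"y": -0.6445,"z": -0.11,"jaw": 0.035}
    - {"ax": 0,"ay": 0,"az": 0,"x": -0.185,"y": -0.6445,"z": -0.11,"jaw": 0.035}
    - {"ax": 0,"ay": 0,"az": 0,"x": -0.185,"y": -0.6445,"z": -0.11,"jaw": 0.035}
    - {"ax": 0,"ay": 0,"az": 0,"x": -0.185,"y": -0.6445,"z": -0.11,"jaw": 0.035}
    - {"ax": 0,"ay": 0,"az": 0,"x": -0.185,"y": -0.6445,"z": -0.11,"jaw": 0.035}
  newtons: 20

```text
t: 14.85
tcp_pos: [629.8, -300.9, 128.8]
tcp_rot: [-0.0, 0.0, 1.0, 0.0]
contact_force: [-0.4, 0.8, -0.9]
grip_width: 0.523
grasp_force: 20.0
```

```bash
python3 - <<'E'
from h import *
P,s=look("w6",None);print(find(P,(631,-301),8,22,42))
E
```

```text
t 14.85 tcp [ 629.8 -300.9  128.8] grip 0.522873188988272 F [-0.4  0.8 -0.9]
(926, array([ 631.7, -300.2,   35.9]), np.float64(15.6))
```

View pics/w6.png

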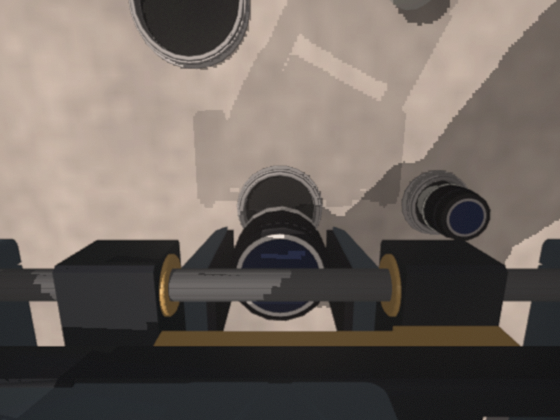

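The pot at (280,205) lines up with the held lens at (280,275). I'll lower and release.

apply_moves:
  plan:
    - {"ax": 0,"ay": 0,"az": 0,"x": -0.001,"y": 0,"z": 0.04,"jaw": 0.035}
    - {"ax": 0,"ay": 0,"az": 0,"x": -0.001,"y": 0,"z": 0.075,"jaw": 0.035}
    - {"ax": 0,"ay": 0,"az": 0,"x": -0.001,"y": 0,"z": 0.093,"jaw": 0.035}
    - {"ax": 0,"ay": 0,"az": 0,"x": -0.001,"y": 0,"z": 0.101,"jaw": 0.035}
    - {"ax": 0,"ay": 0,"az": 0,"x": -0.001,"y": 0,"z": 0.104,"jaw": 0.035}
    - {"ax": 0,"ay": 0,"az": 0,"x": -0.001,"y": 0,"z": 0.105,"jaw": 0.035}
    - {"ax": 0,"ay": 0,"az": 0,"x": -0.001,"y": 0,"z": 0.106,"jaw": 0.035}
    - {"ax": 0,"ay": 0,"az": 0,"x": -0.001,"y": 0,"z": 0.1065,"jaw": 0.035}
    - {"ax": 0,"ay": 0,"az": 0,"x": -0.001,"y": 0,"z": 0.1065,"jaw": 0.035}
    - {"ax": 0,"ay": 0,"az": 0,"x": -0.001,"y": 0,"z": 0.1065,"jaw": 0.035}
  newtons: 20

```text
t: 15.9
tcp_pos: [631.7, -301.9, 23.1]
tcp_rot: [0.0, 0.0, 1.0, -0.0]
contact_force: [-1.1, -1.4, 4.0]
grip_width: 0.522
grasp_force: 20.0
```

apply_moves:
  plan:
    - {"ax": 0,"ay": 0,"az": 0,"x": 0,"y": 0,"z": 0,"jaw": 0.052}
    - {"ax": 0,"ay": 0,"az": 0,"x": 0,"y": 0,"z": 0,"jaw": 0.06}
    - {"ax": 0,"ay": 0,"az": 0,"x": 0,"y": 0,"z": 0,"jaw": 0.07}
    - {"ax": 0,"ay": 0,"az": 0,"x": 0,"y": 0,"z": 0,"jaw": 0.07}
    - {"ax": 0,"ay": 0,"az": 0,"x": 0,"y": 0,"z": -0.015,"jaw": 0.07}
    - {"ax": 0,"ay": 0,"az": 0,"x": 0,"y": 0,"z": -0.06,"jaw": 0.08}
    - {"ax": 0,"ay": 0,"az": 0,"x": 0,"y": 0,"z": -0.1,"jaw": 0.08}
    - {"ax": 0,"ay": 0,"az": 0,"x": 0.186,"y": 0.4885,"z": -0.11,"jaw": 0.08}
    - {"ax": 0,"ay": 0,"az": 0,"x": 0.186,"y": 0.4885,"z": -0.11,"jaw": 0.08}
    - {"ax": 0,"ay": 0,"az": 0,"x": 0.186,"y": 0.4885,"z": -0.11,"jaw": 0.08}
    - {"ax": 0,"ay": 0,"az": 0,"x": 0.186,"y": 0.4885,"z": -0.11,"jaw": 0.08}
    - {"ax": 0,"ay": 0,"az": 0,"x": 0.186,"y": 0.4885,"z": -0.11,"jaw": 0.08}
    - {"ax": 0,"ay": 0,"az": 0,"x": 0.186,"y": 0.4885,"z": -0.11,"jaw": 0.08}
    - {"ax": 0,"ay": 0,"az": 0,"x": 0.186,"y": 0.4885,"z": -0.11,"jaw": 0.08}
    - {"ax": 0,"ay": 0,"az": 0,"x": 0.186,"y": 0.4885,"z": -0.11,"jaw": 0.08}
    - {"ax": 0,"ay": 0,"az": 0,"x": 0.186,"y": 0.4885,"z": -0.11,"jaw": 0.08}
    - {"ax": 0,"ay": 0,"az": 0,"x": 0.186,"y": 0.4885,"z": -0.11,"jaw": 0.08}
    - {"ax": 0,"ay": 0,"az": 0,"x": 0.186,"y": 0.4885,"z": -0.11,"jaw": 0.08}
    - {"ax": 0,"ay": 0,"az": 0,"x": 0.186,"y": 0.4885,"z": -0.11,"jaw": 0.08}
    - {"ax": 0,"ay": 0,"az": 0,"x": 0.186,"y": 0.4885,"z": -0.11,"jaw": 0.08}
  newtons: 20

```text
t: 17.9
tcp_pos: [445.5, 187.1, 133.2]
tcp_rot: [0.0, -0.001, 1.0, 0.0]
contact_force: [0.2, 0.4, -0.2]
grip_width: 0.878
grasp_force: 0.0
```

```bash
python3 - <<'E'
from h import *
P,s=look("w7",None);print(find(P,(446,187),46,70))
p,d=env.snapshot("top");Q=cloud("top",d)
print("half",find(Q,(631,-301),36,75,30),"pot",find(Q,(631,-301),8,22,44))
E
```

```text
t 17.9 tcp [445.5 187.1 133.2] grip 0.8778906451911456 F [ 0.2  0.4 -0.2]
(2829, array([445.7, 189. ,  22.9]), np.float64(55.5))
half (292, array([ 629.8, -301.7,   24.1]), np.float64(48.2)) pot (163, array([ 630.1, -301.5,   36.4]), np.float64(18.8))
```

View pics/w7.png

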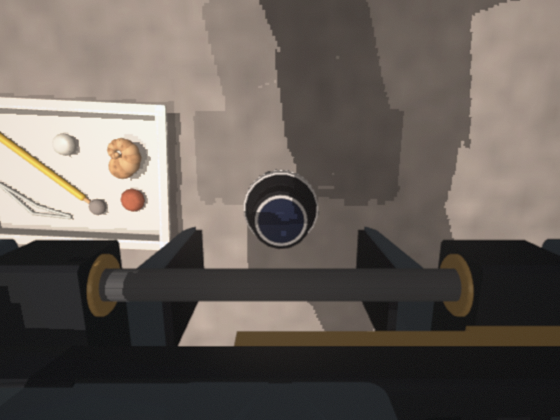

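The short lens is seated, with its top at 48 mm, and the stepped lens at (280,215) is centred between the fingers.

apply_moves:
  plan:
    - {"ax": 0,"ay": 0,"az": 0,"x": 0,"y": 0.0005,"z": 0.045,"jaw": 0.08}
    - {"ax": 0,"ay": 0,"az": 0,"x": 0,"y": 0.0005,"z": 0.08,"jaw": 0.08}
    - {"ax": 0,"ay": 0,"az": 0,"x": 0,"y": 0.0005,"z": 0.096,"jaw": 0.075}
    - {"ax": 0,"ay": 0,"az": 0,"x": 0,"y": 0.0005,"z": 0.101,"jaw": 0.068}
    - {"ax": 0,"ay": 0,"az": 0,"x": 0,"y": 0.0005,"z": 0.101,"jaw": 0.06}
    - {"ax": 0,"ay": 0,"az": 0,"x": 0,"y": 0.0005,"z": 0.101,"jaw": 0.053}
    - {"ax": 0,"ay": 0,"az": 0,"x": 0,"y": 0.0005,"z": 0.101,"jaw": 0.048}
    - {"ax": 0,"ay": 0,"az": 0,"x": 0,"y": 0.0005,"z": 0.101,"jaw": 0.043}
    - {"ax": 0,"ay": 0,"az": 0,"x": 0,"y": 0.0005,"z": 0.101,"jaw": 0.035}
    - {"ax": 0,"ay": 0,"az": 0,"x": 0,"y": 0.0005,"z": 0.101,"jaw": 0.035}
    - {"ax": 0,"ay": 0,"az": 0,"x": 0,"y": 0.0005,"z": 0.101,"jaw": 0.035}
  newtons: 25

```text
t: 19.1
tcp_pos: [446.1, 187.5, 32.4]
tcp_rot: [0.001, -0.0, 1.0, 0.0]
contact_force: [-1.5, -2.0, 9.3]
grip_width: 0.5
grasp_force: 25.0
```

apply_moves:
  plan:
    - {"ax": 0,"ay": 0,"az": 0,"x": 0,"y": 0,"z": -0.02,"jaw": 0.035}
    - {"ax": 0,"ay": 0,"az": 0,"x": 0,"y": 0,"z": -0.06,"jaw": 0.035}
    - {"ax": 0,"ay": 0,"az": 0,"x": 0,"y": 0,"z": -0.1,"jaw": 0.035}
    - {"ax": 0,"ay": 0,"az": 0,"x": -0.01,"y": -0.03,"z": -0.11,"jaw": 0.035}
    - {"ax": 0,"ay": 0,"az": 0,"x": -0.03,"y": -0.07,"z": -0.11,"jaw": 0.035}
    - {"ax": 0,"ay": 0,"az": 0,"x": -0.05,"y": -0.115,"z": -0.11,"jaw": 0.035}
    - {"ax": 0,"ay": 0,"az": 0,"x": -0.065,"y": -0.16,"z": -0.11,"jaw": 0.035}
    - {"ax": 0,"ay": 0,"az": 0,"x": -0.075,"y": -0.205,"z": -0.11,"jaw": 0.035}
    - {"ax": 0,"ay": 0,"az": 0,"x": -0.08,"y": -0.25,"z": -0.11,"jaw": 0.035}
    - {"ax": 0,"ay": 0,"az": 0,"x": -0.08,"y": -0.295,"z": -0.11,"jaw": 0.035}
    - {"ax": 0,"ay": 0,"az": 0,"x": -0.075,"y": -0.34,"z": -0.11,"jaw": 0.035}
    - {"ax": 0,"ay": 0,"az": 0,"x": -0.067,"y": -0.385,"z": -0.11,"jaw": 0.035}
    - {"ax": 0,"ay": 0,"az": 0,"x": -0.056,"y": -0.43,"z": -0.11,"jaw": 0.035}
    - {"ax": 0,"ay": 0,"az": 0,"x": -0.044,"y": -0.475,"z": -0.11,"jaw": 0.035}
    - {"ax": 0,"ay": 0,"az": 0,"x": -0.034,"y": -0.515,"z": -0.11,"jaw": 0.035}
    - {"ax": 0,"ay": 0,"az": 0,"x": -0.0245,"y": -0.545,"z": -0.11,"jaw": 0.035}
    - {"ax": 0,"ay": 0,"az": 0,"x": -0.0245,"y": -0.558,"z": -0.11,"jaw": 0.035}
    - {"ax": 0,"ay": 0,"az": 0,"x": -0.0245,"y": -0.558,"z": -0.11,"jaw": 0.035}
    - {"ax": 0,"ay": 0,"az": 0,"x": -0.0245,"y": -0.558,"z": -0.11,"jaw": 0.035}
    - {"ax": 0,"ay": 0,"az": 0,"x": -0.0245,"y": -0.558,"z": -0.11,"jaw": 0.035}
  newtons: 25

```text
t: 21.1
tcp_pos: [470.1, -369.4, 141.4]
tcp_rot: [-0.0, -0.0, 1.0, 0.0]
contact_force: [-0.1, 0.4, -1.9]
grip_width: 0.5
grasp_force: 25.0
```

```bash
python3 - <<'E'
from h import *
P,s=look("w8",None);print(find(P,(470,-370),8,22,50))
E
```

```text
t 21.1 tcp [ 470.1 -369.4  141.4] grip 0.4996570693574511 F [-0.1  0.4 -1.9]
(922, array([ 470.3, -368.7,   43.7]), np.float64(15.6))
```

View pics/w8.png

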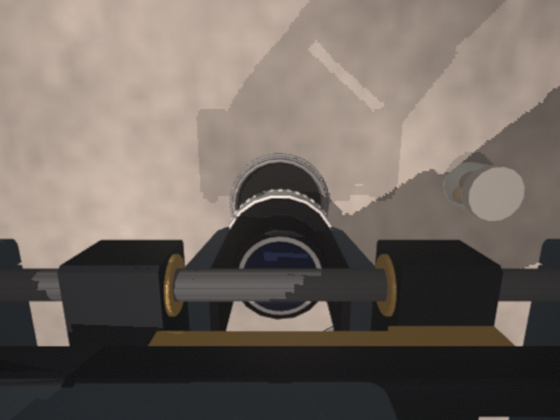

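The stepped lens at (280,270) is aligned over the large pot at (280,195). The jar at (495,193) is well clear.

apply_moves:
  plan:
    - {"ax": 0,"ay": 0,"az": 0,"x": 0,"y": 0,"z": 0.04,"jaw": 0.035}
    - {"ax": 0,"ay": 0,"az": 0,"x": 0,"y": 0,"z": 0.075,"jaw": 0.035}
    - {"ax": 0,"ay": 0,"az": 0,"x": 0,"y": 0,"z": 0.093,"jaw": 0.035}
    - {"ax": 0,"ay": 0,"az": 0,"x": 0,"y": 0,"z": 0.101,"jaw": 0.035}
    - {"ax": 0,"ay": 0,"az": 0,"x": 0,"y": 0,"z": 0.104,"jaw": 0.035}
    - {"ax": 0,"ay": 0,"az": 0,"x": 0,"y": 0,"z": 0.105,"jaw": 0.035}
    - {"ax": 0,"ay": 0,"az": 0,"x": 0,"y": 0,"z": 0.106,"jaw": 0.035}
    - {"ax": 0,"ay": 0,"az": 0,"x": 0,"y": 0,"z": 0.1065,"jaw": 0.035}
    - {"ax": 0,"ay": 0,"az": 0,"x": 0,"y": 0,"z": 0.1065,"jaw": 0.035}
    - {"ax": 0,"ay": 0,"az": 0,"x": 0,"y": 0,"z": 0.1065,"jaw": 0.035}
  newtons: 25

```text
t: 22.15
tcp_pos: [470.1, -370.9, 35.5]
tcp_rot: [0.0, 0.0, 1.0, -0.0]
contact_force: [-0.6, -0.9, 1.8]
grip_width: 0.505
grasp_force: 25.0
```

apply_moves:
  plan:
    - {"ax": 0,"ay": 0,"az": 0,"x": 0,"y": 0,"z": 0.0003,"jaw": 0.05}
    - {"ax": 0,"ay": 0,"az": 0,"x": 0,"y": 0,"z": 0.0003,"jaw": 0.06}
    - {"ax": 0,"ay": 0,"az": 0,"x": 0,"y": 0,"z": 0.0003,"jaw": 0.068}
    - {"ax": 0,"ay": 0,"az": 0,"x": 0,"y": 0,"z": 0.0003,"jaw": 0.07}
    - {"ax": 0,"ay": 0,"az": 0,"x": 0,"y": 0,"z": -0.015,"jaw": 0.07}
    - {"ax": 0,"ay": 0,"az": 0,"x": 0,"y": 0,"z": -0.06,"jaw": 0.08}
    - {"ax": 0,"ay": 0,"az": 0,"x": 0,"y": 0,"z": -0.11,"jaw": 0.08}
    - {"ax": 0,"ay": 0,"az": 0,"x": 0,"y": 0,"z": -0.16,"jaw": 0.08}
    - {"ax": 0,"ay": 0,"az": 0,"x": -0.03,"y": 0.04,"z": -0.18,"jaw": 0.08}
    - {"ax": 0,"ay": 0,"az": 0,"x": -0.05,"y": 0.08,"z": -0.2,"jaw": 0.08}
    - {"ax": 0,"ay": 0,"az": 0,"x": -0.05,"y": 0.12,"z": -0.2,"jaw": 0.08}
    - {"ax": 0,"ay": 0,"az": 0,"x": -0.05,"y": 0.16,"z": -0.2,"jaw": 0.08}
    - {"ax": 0,"ay": 0,"az": 0,"x": -0.05,"y": 0.2,"z": -0.2,"jaw": 0.08}
    - {"ax": 0,"ay": 0,"az": 0,"x": -0.05,"y": 0.24,"z": -0.2,"jaw": 0.08}
    - {"ax": 0,"ay": 0,"az": 0,"x": -0.05,"y": 0.28,"z": -0.2,"jaw": 0.08}
    - {"ax": 0,"ay": 0,"az": 0,"x": -0.05,"y": 0.32,"z": -0.2,"jaw": 0.08}
    - {"ax": 0,"ay": 0,"az": 0,"x": -0.05,"y": 0.35,"z": -0.2,"jaw": 0.08}
    - {"ax": 0,"ay": 0,"az": 0,"x": -0.05,"y": 0.37,"z": -0.2,"jaw": 0.08}
    - {"ax": 0,"ay": 0,"az": 0,"x": -0.05,"y": 0.37,"z": -0.2,"jaw": 0.08}
    - {"ax": 0,"ay": 0,"az": 0,"x": -0.05,"y": 0.37,"z": -0.2,"jaw": 0.08}
  newtons: 25

```text
t: 24.15
tcp_pos: [519.9, -0.7, 235.7]
tcp_rot: [0.0, -0.0, 1.0, -0.0]
contact_force: [-0.5, -0.4, -0.5]
grip_width: 0.882
grasp_force: 0.0
```

```bash
python3 - <<'E'
from h import *
p,d=env.snapshot("top");Q=cloud("top",d);cv2.imwrite("pics/t9.png",cv2.resize(p[90:290,90:460],None,fx=2,fy=2))
for k,xy,h,R in(("eyeA",(628,299),60,40),("eyeB",(626,-165),60,40),("half",(631,-301),48,44),("dbl",(470,-370),60,52)):
    print(k,find(Q,xy,h-14,h+8,R-10),"pot",find(Q,xy,8,22,R))
print("jar",find(Q,(452,-201),40,60))
s=env.read_state();print(s['t'],s['grip_width'],s['contact_force'])
E
```

```text
eyeA (203, array([626.5, 298.6,  20. ]), np.float64(59.9)) pot (83, array([627.2, 298.8,  26.3]), np.float64(17.3))
eyeB (190, array([ 624.5, -165.9,   19.6]), np.float64(59.9)) pot (51, array([ 625.8, -165.1,   26.4]), np.float64(16.9))
half (299, array([ 630. , -301.1,   24.6]), np.float64(48.1)) pot (168, array([ 629.9, -301.4,   36.8]), np.float64(19.0))
dbl (288, array([ 468.5, -370.3,   22.9]), np.float64(60.2)) pot (293, array([ 470.4, -369.8,   44.8]), np.float64(21.4))
jar (249, array([ 452. , -200.7,   21.9]), np.float64(51.1))
24.2 0.877814834675004 [-0.69863111 -0.50408852 -0.41915165]
```

View pics/t9.png

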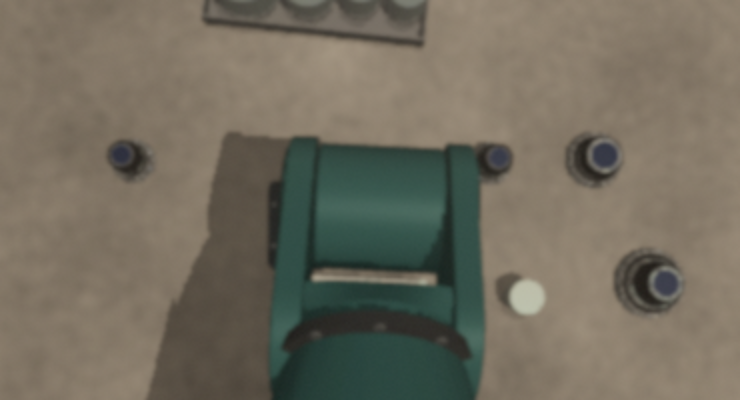

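All four optics stand in their bases at the expected top heights: (123,155), (497,158), (603,155) and (665,283). The jar at (527,297) hasn't moved.

```bash
python3 -c "
from plant import env
print(env.hand_in())"
```

```text
the job is handed in; nothing more can be done
None
```

Both eyepieces, the short lens and the stepped lens stand upright in their matching pot bases; the jar is unmoved, nothing went near the tray, and the job was handed in at about 24 s.

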